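# Load the bottle carrier and bring its keeper bar down

### The arm

A 6-joint arm with a two-finger parallel gripper is mounted at the origin on a cart in front of the work surface, level with it; the furniture and walls round the work are solid. World frame = base frame: x ahead of the robot, y to its left, z up, the work surface at z = 0. Lengths are in mm, angles in rad, forces in N, time in s.
With the tool pointing down it reaches from about 350 to 775 mm from the base axis. Payload 7.3 kg.
Tool frame: the origin (TCP) lies at the very end of the fingers, on their centre line; the grasp point (between the pads) lies 19 mm behind it; z points along the fingers, y is the line along which they close (so a half turn about z gives the same grasp; the last joint's range is limited). The gripper opens to 92 mm and grips with 3 to 60 N. Pads are 19 mm wide; open, the fingers measure 130 mm over their backs; the gripper's body (75 mm by 190 mm) begins 47 mm behind the grasp point.
Start: joints at [1.178, 0.342, 1.524, -0, 1.275, -0.146], TCP at [128.243, 509.116, 226.741] pointing down, gripper open.
Joint ranges: [-2.53, 2.53], [-0.77, 2.02], [0.04, 2.7], [-1, 4.14], [0.28, 2.66], [-3.11, 3.11]. Speed limits (rad/s): [2.57, 2.57, 3.14, 3.14, 3.14, 3.14].

### API

Orientations are given as [roll, pitch, yaw] about the fixed x, y, z axes, in that order (R = Rz(yaw) Ry(pitch) Rx(roll)).
In Python, from plant import bot gives the robot as it stands.
- The arm moves only by the tool send_rows, never from a script. Its argument "rows" is a list of rows, each an object of numbers: "x", "y", "z": the shift along the tool's x, y, z in units of 0.2 m (1.0 is 0.2 m); "ax", "ay", "az": the turn, a rotation vector about the tool's x, y, z in units of 60 degrees (1.0 is 60 degrees); "jaw": the opening, from -1 (shut) to 1 (fully open), so that 0 is half open. In form: [{"x": .., "y": .., "z": .., "ax": .., "ay": .., "az": .., "jaw": ..}, ...]. A call has exactly 10 rows; each row is the pose to reach, as a shift and turn from the pose commanded when the call began, along the tool's axes at that moment; what a row does not reach only later rows make up. A row lasts 1/8 s, in which the tool goes at most 62.5 mm and 10.7 degrees, less where a joint would pass 70% of its speed; a pose out of reach is approached as far as the arm can. A call with a number of a shift or a turn outside -1 to 1 is refused whole. A call with a gripper value outside its range is refused whole. The fingers move at their own pace and stop on an object; the grip force is fixed at half the most. Time passes only in rows, so rows that repeat a pose let the fingers close, or fill a call up. It gives the time, the measured TCP pose, the force, the opening and the grip force at its end, in the units of the state.
- bot.get_obs(): the state, without advancing time (a new reading comes with each control period).
- bot.capture(name): name is "scene" or "top" or "wrist"; returns (picture, depth): 384x512x3 uint8, red, green, blue; 384x512 float32, mm along the optical axis (not along the pixel's ray), 0 where there is no reading.
- bot.camera_model(name): a dict with "vertical_fov" (degrees; the focal length in pixels is half the picture's height over the tangent of half this angle, whatever the lens; pixels are square), "cx", "cy" (the principal point, pixels), "R" (3x3) and "t" (3): a world point X has camera coordinates R X + t; the wrist camera has in their place "T_tool_cam" (4x4, takes a point from camera to tool coordinates, whose origin is the TCP and whose axes are the flange's). Camera axes: x right, y down, z forward; pixel columns grow to the right and rows downward; lengths in mm; the calibration is good to about 2 mm. A picture is of the moment at which its call begins: read the wrist's pose just before it. camera_model takes no time and is no camera call.
- bot.close_job(): hands the job in; it is judged then, once.
The state is a dict: "time": time; "joint_positions": joint angles; "dq": joint speeds; "tau": joint torques, N m; "tool_pos": TCP position; "tcp_rot": TCP orientation; "contact_force": force on the tool from outside, world axes, zero at the start; "moment": the same for the moment, N m; "grip_width": finger opening in mm; "finger_force": force on a finger pad.
Only numpy, scipy, OpenCV 4.12 (cv2) and the standard library are available. Lean on these libraries where they do the work, as an engineer would, in place of code of your own. Each camera call takes 0.05 s, during which the arm holds its last target. There are 200 camera calls.

### The job

Stand the two white bottles with green caps in the two empty cells of the plywood bottle carrier, one to a cell, upright and right down on the cell floor; set them down rather than dropping them. Then swing the carrier's keeper bar over from behind until it is fully down in its saddles above the bottles, so that nothing can hop out on the way to the sink. Leave the two jars in the carrier and the green flask on the table standing where they are.

Things in the scene. Friction and masses are not known exactly. Their poses are not given: they have to be found in the camera images.
- bottle_a_mid (a point): one of two identical opaque white bottles with a green cap, loose, about 0.24 kg, standing on the table; body 60 mm across, 134 mm high in all, narrowing from about 90 mm up to the cap, which is 32 mm across and the top 20 mm. The point is on the axis half-way up, 67 mm above the base; z is up the axis. The cap can be gripped from above.
- bottle_b_mid (a point): the other white bottle with a green cap, identical to bottle_a; either bottle may go in either empty cell
- carrier: plywood bottle carrier fixed to the table, four cells in a row along its y, centres at x = 0, y = -120, -40, +40, +120 mm; two of them, varying, are already filled. Origin: centre of its underside, on the table; z up; +x its rear, far from the robot. 108 x 334 mm outside. Cell floors 10 mm, dividers 68, side boards 75, end panels 100 mm above the table; steel straps on the end panels up to 167 mm.
- blotter_1: thin white disc of blotting paper, 66 mm across, on the floor of one of the two empty cells; origin at its centre, which is within about 4 mm of the cell's centre. Fixed, takes no part in contacts. Each cell is 76 mm (carrier x) by 74 mm (carrier y) inside.
- blotter_2: the same, in the other empty cell
- keeper (a joint): angle of the keeper bar in rad: 0 = fully down in its saddles above the middle of the cells (a firm stop), pi/2 = straight above the hinge, about 3 = lying back behind the carrier as at the start, limit 3.6. The hinge is stiff (0.12 N m friction, about 4 N at the bar): the bar stays wherever it is left. Fully down it clears the caps of bottles standing on the cell floors by 4 mm.
- keeper_grip (a point): middle of the keeper bar: a round wooden sleeve 18 mm across, 110 mm long along the carrier's y, on a 10 mm steel rod 356 mm long with a flat arm at each end. The point is on the sleeve's axis, 45 mm from the hinge axis, and moves with the bar; fully down it is at carrier x = 0, y = 0, z = 157 mm, over the middle divider. Can be gripped from above, or pushed.
- keeper_hinge (a point): point on the keeper's hinge axis, in the middle of the carrier's length, at carrier x = +45, y = 0, z = 157 mm; the axis runs along the carrier's y
- tall_jar_mid (a point): cream jar with a white ribbed lid, 65 mm across and 124 mm high, loose, standing in one of the cells; the point is on its axis half-way up. To be left standing.
- flask_mid (a point): green flask with a white cap, 52 mm across and 183 mm high, loose, standing on the table; not part of the load, to be left where it stands. The point is on its axis half-way up.
- low_jar_mid (a point): cream jar with a red lid, 65 mm across and 72 mm high, loose, standing in another cell; the point is on its axis half-way up. To be left standing.
There are look-alikes about, which are no part of the job. What is shaped like the part that bears bottle_a_mid but blue or turquoise is not meant.

How it is judged (in metres and radians):
On the way:
1. both white bottles stand in the two empty cells, one in each, before the keeper bar comes over (z of bottle_a_mid in the frame of carrier between 0.071 and 0.083 m and angle between each of bottle_a_mid, bottle_b_mid's own z axis and vertical below 0.12 rad and z of bottle_b_mid in the frame of carrier between 0.071 and 0.083 m and ((horizontal distance between bottle_a_mid and blotter_1 below 0.02 m and horizontal distance between bottle_b_mid and blotter_2 below 0.02 m) or (horizontal distance between bottle_a_mid and blotter_2 below 0.02 m and horizontal distance between bottle_b_mid and blotter_1 below 0.02 m)) and value of joint keeper above 1.2 rad), for 0.2 s.
At the end, for the whole second after the job is handed in: both white bottles stand at rest in the two cells that were empty, one in each (axis within 20 mm of the blotter's centre), on the cell floor (middle 71 to 83 mm above the carrier's underside; 77 when seated), within 0.12 rad of upright, and the keeper bar is down (joint under 0.08 rad) (z of bottle_a_mid in the frame of carrier between 0.071 and 0.083 m and angle between each of bottle_a_mid, bottle_b_mid's own z axis and vertical below 0.12 rad and z of bottle_b_mid in the frame of carrier between 0.071 and 0.083 m and ((horizontal distance between bottle_a_mid and blotter_1 below 0.02 m and horizontal distance between bottle_b_mid and blotter_2 below 0.02 m) or (horizontal distance between bottle_a_mid and blotter_2 below 0.02 m and horizontal distance between bottle_b_mid and blotter_1 below 0.02 m)) and value of joint keeper below 0.08 rad and linear speed of each of bottle_a, bottle_b below 0.02 m/s); the robot touches nothing.
It fails at once if the jar or the low red-lidded jar already in the carrier is lifted or tipped over (distance of any of tall_jar_mid, low_jar_mid from where it was at the start of the episode above 0.04 m or angle between any of tall_jar_mid, low_jar_mid's own z axis and vertical above 0.5 rad).
It fails at once if the green flask is shifted by more than 30 mm or knocked over (distance of flask_mid from where it was at the start of the episode above 0.03 m or angle between flask_mid's own z axis and vertical above 0.5 rad).
It fails at once if a white bottle is dropped or rammed into the carrier (contact force over 50 N) (contact force between any of bottle_a, bottle_b and carrier above 50 N).
It fails at once if a white bottle is tipped over (angle between any of bottle_a_mid, bottle_b_mid's own z axis and vertical above 0.8 rad).
It also fails if it takes over 67 s, if anything falls off the work surface, if the arm or the gripper's body presses on something with over 40 N, if the wrist force passes 120 N, or if a joint passes its speed limit or range.

## Working session

There is one attempt and no reset: what is moved stays moved. The work goes in short steps, Python scripts to look and compute and a tool call to move; the robot and the scene stay as the last step left them, time stands still between calls to the robot, and variables do not carry over. Pictures are saved under pics/ and viewed, at most 10 in all, crops included, and the job is handed in when it is done.

Besides the shell and the picture viewer there is one more tool, called after "Call:" as name(argument=value, ...) on one line, values as JSON. send_rows: Moves the arm, as the interface text tells. Its arguments: {"type":"object","properties":{"rows":{"type":"array","items":{"type":"object","properties":{"x":{"type":"number","minimum":-1,"maximum":1},"y":{"type":"number","minimum":-1,"maximum":1},"z":{"type":"number","minimum":-1,"maximum":1},"ax":{"type":"number","minimum":-1,"maximum":1},"ay":{"type":"number","minimum":-1,"maximum":1},"az":{"type":"number","minimum":-1,"maximum":1},"jaw":{"type":"number"}}}}},"required":["rows"]}

```bash
mkdir -p pics; ls
cat > h.py <<'E'
import numpy as np,cv2
from plant import bot
def cam(n):
    o=bot.get_obs() if n=='wrist' else None
    p,d=bot.capture(n); m=bot.camera_model(n)
    f=192/np.tan(np.radians(m['vertical_fov'])/2)
    v,u=np.mgrid[0:384,0:512]
    P=np.stack([(u-m['cx'])/f*d,(v-m['cy'])/f*d,d],-1)
    if n=='wrist':
        from scipy.spatial.transform import Rotation as Ro
        T=np.array(m['T_tool_cam']); P=P@T[:3,:3].T+T[:3,3]
        W=P@Ro.from_euler('xyz',o['tcp_rot']).as_matrix().T+np.array(o['tool_pos'])
    else: W=(P-np.array(m['t']))@np.array(m['R'])
    W[d==0]=np.nan
    return p,d,W
E
python3 - <<'E'
from h import *
print(bot.get_obs())
a=[]
for n in('scene','top'):
    p,d,W=cam(n); np.savez(f'{n}.npz',p=p,W=W); a.append(p)
    m=bot.camera_model(n); print(n,m)
cv2.imwrite('pics/s.png',cv2.resize(a[0][...,::-1],(800,600),interpolation=cv2.INTER_CUBIC))
cv2.imwrite('pics/t.png',cv2.resize(a[1][...,::-1],(800,600),interpolation=cv2.INTER_CUBIC))
E
```

```text
pics
{'time': 0.0, 'joint_positions': array([ 1.17800009e+00,  3.42711937e-01,  1.52501241e+00,  9.76422314e-06,
        1.27542066e+00, -1.46015650e-01]), 'dq': array([ 3.08167995e-04, -4.53675512e-05,  2.16873470e-03,  2.09372520e-03,
       -1.13539089e-03,  1.72060242e-03]), 'tau': array([-2.13531515e-03, -4.31246924e+01, -2.44223052e+01,  7.17605883e-02,
        5.56988013e-02, -9.17575017e-05]), 'tool_pos': array([128.07285689, 508.71405177, 226.05218018]), 'tcp_rot': array([-3.14005818e+00, -2.35101167e-04,  2.89480904e+00]), 'contact_force': array([-1.14615787,  0.27183907, -0.16765614]), 'moment': array([-0.0270734 ,  0.01740919,  0.06074794]), 'finger_force': 0.0, 'grip_width': 91.98923306610682}
scene {'vertical_fov': 52.71997126635935, 'cx': 254.44604228879692, 'cy': 199.2068569183238, 'R': array([[ 0.49459749, -0.86897006,  0.01625911],
       [-0.45010021, -0.2721003 , -0.85051233],
       [ 0.74349386,  0.41334304, -0.52570373]]), 't': array([-268.42386813,  368.51723145,  953.07559745])}
top {'vertical_fov': 44.06918927662787, 'cx': 265.2523775624555, 'cy': 183.7031067244999, 'R': array([[-0.02711533, -0.99955653,  0.01230854],
       [-0.99358484,  0.0255969 , -0.11015426],
       [ 0.10979035, -0.01521645, -0.99383829]]), 't': array([  28.38562131,  561.63072467, 1575.02270405])}
```

View pics/s.png

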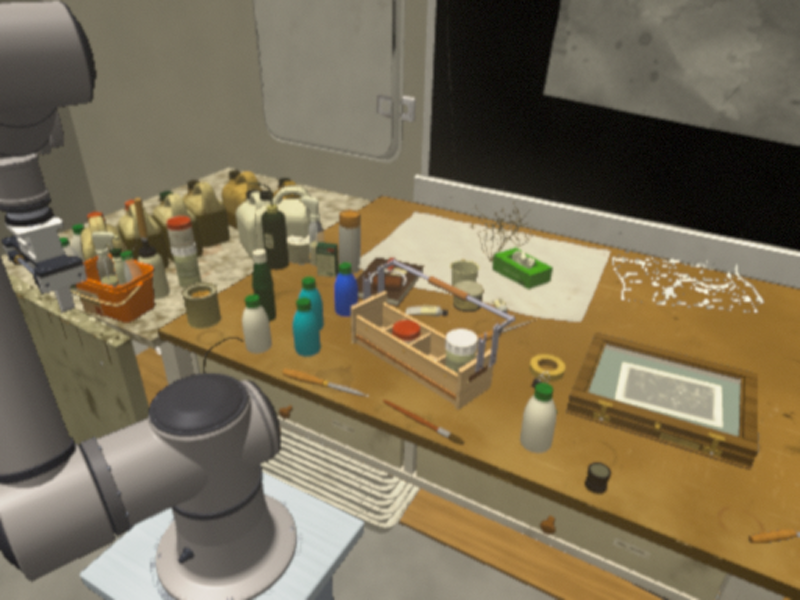

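View pics/t.png

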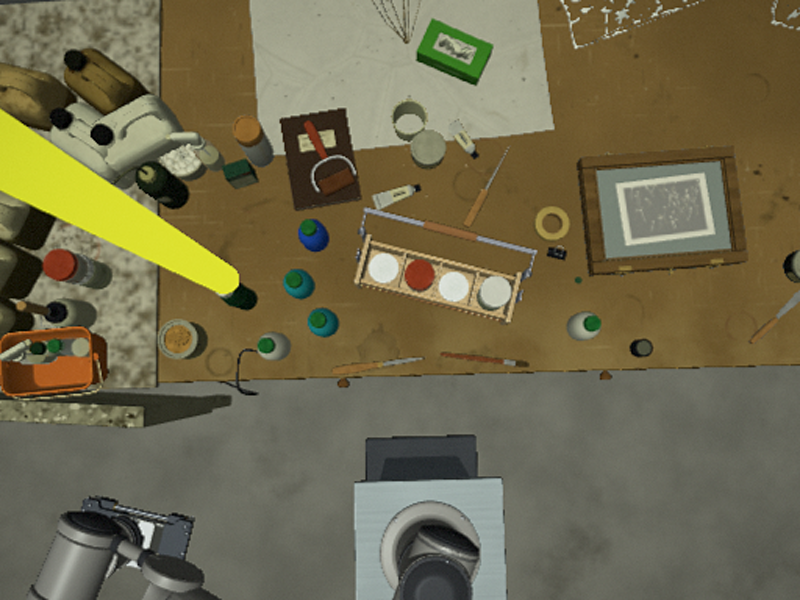

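Scene (800×600 pictures): white green-capped bottles at top (270,346) and (587,325), scene (256,325) and (538,418). Blue/turquoise look-alikes are at top (313,236), (298,284), (322,322) and are not meant. The empty cells, with blotters, are at top (383,267) and (453,286). The red jar is at (420,275), the white-lidded jar at (495,293) and the sleeve at (450,230).

```bash
cat > m.py <<'E'
from h import *
p,W=[np.load('top.npz')[k] for k in('p','W')]
s=0.64
def at(u,v,r=2):
    u,v=int(u*s),int(v*s); return np.nanmedian(W[v-r:v+r+1,u-r:u+r+1].reshape(-1,3),0).round(1)
for n,c in dict(capL=(266,345),capR=(593,323),blL=(383,267),red=(420,275),blR=(453,286),tall=(495,293),sleeve=(450,230),flask=(240,296),beam=(100,200),turq1=(322,316),turq2=(298,284),blue=(313,230),dark=(150,175),blackcap=(641,348)).items(): print(n,at(*c))
hsv=cv2.cvtColor(p,cv2.COLOR_RGB2HSV)
# caps: green pixels with z 120..145
z=W[...,2]
m=((hsv[...,0]>45)&(hsv[...,0]<80)&(hsv[...,1]>100)&(z>100)&(z<200)).astype(np.uint8)
n,l,st,_=cv2.connectedComponentsWithStats(m)
for i in range(1,n):
    if st[i,4]>8: q=W[l==i]; q=q[q[:,2]>np.median(q[:,2])-8]; print('green',st[i],np.median(q,0).round(1),((q.min(0)+q.max(0))/2).round(1))
# blotters: white z~10
x,y=W[...,0],W[...,1]
for nm,c in(('L',(383,267)),('R',(453,286))):
    w=((hsv[...,1]<40)&(hsv[...,2]>150)&(abs(z-10)<8)); n,l=cv2.connectedComponents(w.astype(np.uint8)); i=l[int(c[1]*s),int(c[0]*s)]
    q=W[l==i]; print('blot',nm,len(q),q.mean(0).round(1),(q.max(0)-q.min(0)).round(1))
# carrier rim pts
k=(x>300)&(x<700)&(abs(y)<250)
for lo,hi in((70,80),(95,105),(150,175)):
    q=W[k&(z>lo)&(z<hi)]; print(lo,hi,len(q),q.min(0).round(),q.max(0).round()); 
b=p[int(200*s)-5:int(200*s)+5,int(100*s)]; print(b[:2])
p2,W2=[np.load('scene.npz')[k] for k in('p','W')]
for n,c in dict(capL=(252,301),capR=(543,391),bodyL=(256,335),bodyR=(538,435),flask=(261,290),flasktop=(260,257),dk=(274,235),sleeve=(445,285),jarL=(461,338)).items():
    u,v=int(c[0]*s),int(c[1]*s); print(n,np.nanmedian(W2[v-1:v+2,u-1:u+2].reshape(-1,3),0).round(1))
c1=cv2.resize(p[140:250,95:400][...,::-1],(800,288),interpolation=cv2.INTER_CUBIC)
c2=cv2.resize(p2[150:300,100:380][...,::-1],(560,300),interpolation=cv2.INTER_CUBIC)
cv2.imwrite('pics/c.png',np.vstack([c1,np.pad(c2,((0,0),(0,240),(0,0)))]))
E
python3 m.py
```

```text
capL [444.3 317.  132.1]
capR [ 470.7 -342.4  133.6]
blL [613.8  81.4  11.3]
red [581.5   4.5  81.8]
blR [565.3 -68.4   9. ]
tall [ 536.3 -145.   132.2]
sleeve [660.4 -58.6 169.3]
flask [543.5 370.5 126.6]
beam [ 475.1  190.3 1256.1]
turq1 [498.1 203.6 130.5]
turq2 [566.  253.6 130.3]
blue [674.9 219.9 129.6]
dark [783.1 534.9 181.5]
blackcap [ 419.7 -466.8   40.2]
green [ 93 104  20  22 146] [778.5 525.7 161.5] [784.9 531.8 161.4]
green [ 87 110   6  12  27] [772.7 563.6 162.1] [778.8 562.8 160.4]
green [192 140  10  11  81] [681.1 229.6 132.3] [682.  231.  132.1]
green [183 174  10  11  84] [574.4 261.4 132.1] [573.8 261.3 132.5]
green [143 182  16  14 105] [541.1 375.8 133.6] [548.  381.6 136.7]
green [198 200  11  10  82] [491.3 212.7 132.3] [490.2 213.1 132.2]
green [374 202  11  10  85] [ 467.9 -342.8  132.6] [ 469.2 -342.5  133.9]
green [ 19 217  21  10 124] [450.5 751.9 129.9] [451.4 758.1 129.9]
green [165 217  11   9  80] [441.4 317.  131.9] [441.2 317.6 133. ]
blot L 277 [609.5  81.1  10.4] [62.8 62.5 15.4]
blot R 274 [564.4 -71.1  10.6] [63.2 62.3 15.7]
70 80 639 [ 463. -197.   70.] [698. 249.  80.]
95 105 303 [ 468. -210.   95.] [699. 250. 105.]
150 175 481 [ 519. -229.  150.] [700. 131. 175.]
[[219 223  48]
 [219 223  48]]
capL [435.2 312.3 132. ]
capR [ 459.6 -342.6  132.7]
bodyL [420.3 301.3  54.4]
bodyR [ 441.6 -352.3   46.6]
flask [532.5 373.6  94.8]
flasktop [545.5 378.1 176.7]
dk [762.1 522.9 112.8]
sleeve [659.8 -47.4 169. ]
jarL [ 540.2 -147.7  133.7]
```

View pics/c.png

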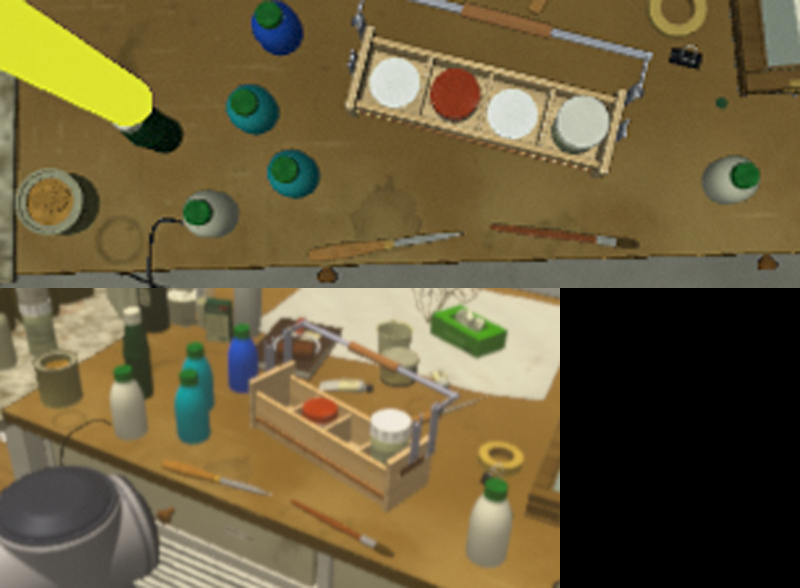

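The crop confirms the two white bottles, and the flask (dark green, white cap) at about (546,376). Blotters are 159 mm apart, which fits cells +120 and −40. The sleeve at (660,−58) agrees with the hinge geometry. Next I work out the moves.

```bash
cat > go.py <<'E'
import sys,numpy as np
from plant import bot
from scipy.spatial.transform import Rotation as Ro
o=bot.get_obs(); R=Ro.from_euler('xyz',o['tcp_rot'])
def rel(x,y,z,yaw=1.283):
    d=R.inv().apply(np.array([x,y,z])-o['tool_pos'])/200
    r=(R.inv()*Ro.from_euler('xyz',[np.pi,0,yaw])).as_rotvec()/np.radians(60)
    return d.round(3),r.round(3)
if __name__=='__main__':
    print(round(o['time'],2),o['tool_pos'].round(1),o['tcp_rot'].round(3),o['contact_force'].round(1),round(o['grip_width'],1))
    for a in sys.argv[1:]: print(a,*rel(*map(float,a.split(','))))
E
python3 go.py 290,410,235 441.5,317.5,235
```

```text
0.1 [128.1 508.8 226.1] [-3.14  -0.     2.895] [-0.4 -0.5 -0.5] 92.0
290,410,235 [-0.906 -0.281 -0.044] [-1.000e-03  1.000e-03  1.539e+00]
441.5,317.5,235 [-1.753 -0.545 -0.044] [-1.000e-03  1.000e-03  1.539e+00]
```

Run:
```python
# carrier fit from the tops of side boards/end panels (top cam)
from h import *
W=np.load('top.npz')['W'].reshape(-1,3)
c,s=np.cos(-.288),np.sin(-.288)
A=np.array([[c,s],[-s,c]])
q=(W[:,:2]-[575.8,-32.7])@A.T; z=W[:,2]
k=(abs(q[:,0])<75)&(abs(q[:,1])<185)
for nm,sel in(('side boards',(z>72)&(z<79)&(abs(q[:,0])>43)&(abs(q[:,1])<155)),('ends',(z>95)&(z<104)&(abs(q[:,1])>150)&(abs(q[:,0])<40))):
    for sg in(-1,1):
        ax=0 if nm[0]=='s' else 1
        g=q[k&sel&(sg*q[:,ax]>0)]; print(nm,sg,len(g),g[:,ax].mean().round(1),'slope',np.polyfit(g[:,1-ax],g[:,ax],1).round(4) if len(g)>5 else '')
```

```text
side boards -1 79 -45.5 slope [-7.10000e-03 -4.52986e+01]
side boards 1 34 44.5 slope [-6.70000e-03  4.41002e+01]
ends -1 68 -164.1 slope [-2.000000e-04 -1.641232e+02]
ends 1 65 159.7 slope [5.500000e-03 1.597287e+02]
```

Call:
send_rows(rows=[{"x": -0.1, "y": -0.03, "z": -0.01, "az": 0.1, "jaw": 1}, {"x": -0.25, "y": -0.07, "z": -0.04, "az": 0.25, "jaw": 1}, {"x": -0.45, "y": -0.13, "z": -0.04, "az": 0.4, "jaw": 1}, {"x": -0.68, "y": -0.2, "z": -0.04, "az": 0.55, "jaw": 1}, {"x": -0.9, "y": -0.28, "z": -0.04, "az": 0.7, "jaw": 1}, {"x": -0.98, "y": -0.35, "z": -0.04, "az": 0.85, "jaw": 1}, {"x": -1, "y": -0.42, "z": -0.04, "az": 0.97, "jaw": 1}, {"x": -1, "y": -0.48, "z": -0.04, "az": 1, "jaw": 1}, {"x": -1, "y": -0.52, "z": -0.04, "az": 1, "jaw": 1}, {"x": -1, "y": -0.54, "z": -0.04, "az": 1, "jaw": 1}])

```text
schema error: expected keys x, y, z, ax, ay, az, jaw
```

```bash
python3 go.py 441.5,317.5,235
```

```text
0.1 [128.1 508.8 226.1] [-3.14  -0.     2.895] [-0.4 -0.5 -0.5] 92.0
441.5,317.5,235 [-1.753 -0.545 -0.044] [-1.000e-03  1.000e-03  1.539e+00]
```

All keys are needed.

Call:
send_rows(rows=[{"x": -0.1, "y": -0.03, "z": -0.01, "ax": 0, "ay": 0, "az": 0.1, "jaw": 1}, {"x": -0.25, "y": -0.07, "z": -0.04, "ax": 0, "ay": 0, "az": 0.25, "jaw": 1}, {"x": -0.45, "y": -0.13, "z": -0.04, "ax": 0, "ay": 0, "az": 0.4, "jaw": 1}, {"x": -0.68, "y": -0.2, "z": -0.04, "ax": 0, "ay": 0, "az": 0.55, "jaw": 1}, {"x": -0.9, "y": -0.28, "z": -0.04, "ax": 0, "ay": 0, "az": 0.7, "jaw": 1}, {"x": -0.98, "y": -0.35, "z": -0.04, "ax": 0, "ay": 0, "az": 0.85, "jaw": 1}, {"x": -1, "y": -0.42, "z": -0.04, "ax": 0, "ay": 0, "az": 0.97, "jaw": 1}, {"x": -1, "y": -0.48, "z": -0.04, "ax": 0, "ay": 0, "az": 1, "jaw": 1}, {"x": -1, "y": -0.52, "z": -0.04, "ax": 0, "ay": 0, "az": 1, "jaw": 1}, {"x": -1, "y": -0.54, "z": -0.04, "ax": 0, "ay": 0, "az": 1, "jaw": 1}])

```text
time: 1.35
tool_pos: [295.4, 355.3, 234.8]
tcp_rot: [3.141, -0.0, 1.849]
contact_force: [0.1, -0.4, 0.2]
grip_width: 91.8
finger_force: 0.0
```

```bash
python3 go.py 441.5,317.5,200
```

```text
1.35 [295.4 355.3 234.8] [ 3.141 -0.     1.849] [ 0.1 -0.4  0.2] 91.8
441.5,317.5,200 [-0.383  0.65   0.174] [ 0.    -0.     0.541]
```

Call:
send_rows(rows=[{"x": -0.05, "y": 0.08, "z": 0, "ax": 0, "ay": 0, "az": 0.12, "jaw": 0.5}, {"x": -0.12, "y": 0.2, "z": 0, "ax": 0, "ay": 0, "az": 0.26, "jaw": 0.5}, {"x": -0.2, "y": 0.34, "z": 0.05, "ax": 0, "ay": 0, "az": 0.4, "jaw": 0.5}, {"x": -0.28, "y": 0.48, "z": 0.1, "ax": 0, "ay": 0, "az": 0.5, "jaw": 0.5}, {"x": -0.34, "y": 0.58, "z": 0.15, "ax": 0, "ay": 0, "az": 0.541, "jaw": 0.5}, {"x": -0.37, "y": 0.63, "z": 0.174, "ax": 0, "ay": 0, "az": 0.541, "jaw": 0.5}, {"x": -0.383, "y": 0.65, "z": 0.174, "ax": 0, "ay": 0, "az": 0.541, "jaw": 0.5}, {"x": -0.383, "y": 0.65, "z": 0.174, "ax": 0, "ay": 0, "az": 0.541, "jaw": 0.5}, {"x": -0.383, "y": 0.65, "z": 0.174, "ax": 0, "ay": 0, "az": 0.541, "jaw": 0.5}, {"x": -0.383, "y": 0.65, "z": 0.174, "ax": 0, "ay": 0, "az": 0.541, "jaw": 0.5}])

```text
time: 2.6
tool_pos: [441.4, 317.7, 200.3]
tcp_rot: [3.141, -0.001, 1.282]
contact_force: [0.0, -0.3, -1.1]
grip_width: 68.6
finger_force: 0.0
```

```bash
cat > near.py <<'E'
import sys
from h import *
p,d,W=cam('wrist'); hsv=cv2.cvtColor(p,cv2.COLOR_RGB2HSV)
m=((hsv[...,0]>45)&(hsv[...,0]<80)&(hsv[...,1]>100)).astype(np.uint8)
n,l,st,c=cv2.connectedComponentsWithStats(m)
for i in range(1,n):
    if st[i,4]>80:
        q=W[l==i]; q=q[abs(q[:,2]-134)<5]
        if len(q): print(st[i],len(q),q.mean(0).round(1),((np.percentile(q,2,0)+np.percentile(q,98,0))/2).round(1))
cv2.imwrite(f'pics/{sys.argv[1]}.png',p[...,::-1])
E
python3 near.py w1; python3 go.py 441.5,317.5,107
```

```text
[ 236  175   36   40 1119] 1034 [442.6 324.2 132. ] [442.6 323.9 131.9]
[ 391  193   47   32 1235] 826 [573.8 270.3 132.1] [573.4 269.9 131.7]
[315 276  17  25 126] 83 [478.7 216.9 132. ] [479.5 216.7 131.7]
2.65 [441.5 317.6 200.3] [ 3.141 -0.     1.282] [0.4 0.  0.1] 68.6
441.5,317.5,107 [-0.001  0.     0.466] [ 0.    -0.    -0.001]
```

View pics/w1.png

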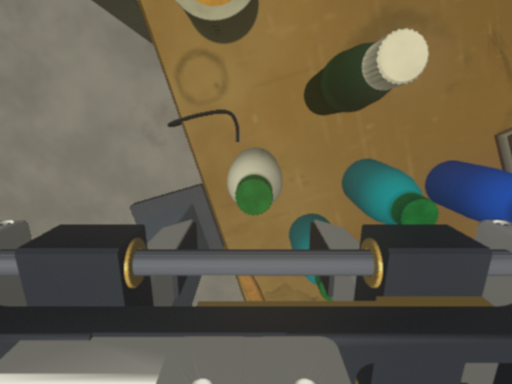

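The picture shows the bottle cap at (255,195), with the flask and look-alikes to the right and clear of it. The wrist camera gives y about 6 mm more than the top camera, so I use the scene camera and the cap top to decide.

Run:
```python
from h import *
def caps(n,p,W):
    hsv=cv2.cvtColor(p,cv2.COLOR_RGB2HSV)
    m=((hsv[...,0]>45)&(hsv[...,0]<80)&(hsv[...,1]>100)).astype(np.uint8)
    k,l,st,c=cv2.connectedComponentsWithStats(m)
    for i in range(1,k):
        if st[i,4]>25:
            q=W[l==i]; q=q[abs(q[:,2]-124)<13]
            if len(q)<10: continue
            # circle fit radius 16 on near-side points: solve by least squares on cap surface
            t=q[q[:,2]>np.percentile(q[:,2],60)]
            print(n,st[i],len(q),'min',q.min(0).round(1),'max',q.max(0).round(1),'topmean',t.mean(0).round(1))
d=np.load('scene.npz'); caps('scene',d['p'],d['W'])
d=np.load('top.npz'); caps('top',d['p'],d['W'])
p,_,W=cam('wrist'); caps('wrist',p,W)
m=bot.camera_model('wrist'); print(m)
```

```text
scene [ 76 160   9   6  31] 29 min [438.5 728.1 119.2] max [465.4 763.7 132.9] topmean [451.  737.6 130.4]
scene [217 168   8   7  44] 44 min [666.1 215.1 117.2] max [696.6 245.1 134.3] topmean [681.9 231.8 132.8]
scene [163 170   6   9  30] 10 min [530.4 374.1 120.9] max [541.  393.8 137. ] topmean [537.  381.4 136. ]
scene [194 178   7   8  50] 50 min [557.6 247.6 114.7] max [588.1 273.4 134. ] topmean [572.6 261.8 132.2]
scene [157 188  10   9  65] 59 min [427.  300.7 115.2] max [454.8 332.9 135.6] topmean [442.7 317.8 132.9]
scene [190 190   9   9  68] 65 min [474.5 198.9 114.8] max [505.2 228.5 136.1] topmean [489.4 211.4 132.9]
scene [343 245  10  11  97] 95 min [ 451.6 -356.5  115.7] max [ 484.6 -326.7  136. ] topmean [ 468.1 -342.5  133.5]
top [ 93 104  22  24 158] 24 min [755.3 508.2 111.7] max [795.1 538.  135.9] topmean [770.3 518.7 132.5]
top [192 140  10  11  81] 77 min [666.1 216.4 114.3] max [697.9 245.5 136.9] topmean [679.8 227.9 134.3]
top [183 174  10  11  87] 71 min [559.2 246.7 120.3] max [588.4 276.  137. ] topmean [574.1 260.9 134.3]
top [143 182  21  16 190] 4
[... 585 characters left out ...]
4 134.4] topmean [443.6 322.7 132.8]
wrist [ 391  193   47   32 1237] 1199 min [557.5 256.7 111.9] max [589.1 283.  134.7] topmean [575.3 269.8 132.7]
wrist [315 276  17  25 127] 117 min [475.1 205.7 113.7] max [483.4 228.4 133.8] topmean [479.  215.5 132.6]
{'vertical_fov': 68.96729989079479, 'cx': 252.9572710752303, 'cy': 192.7490755949227, 'T_tool_cam': array([[ 3.39164634e-04, -9.64680982e-01, -2.63420744e-01,
         7.09550541e+01],
       [ 9.99999544e-01,  9.20080850e-05,  9.50593433e-04,
        -1.44634937e+00],
       [-8.92782568e-04, -2.63420946e-01,  9.64680573e-01,
        -1.57385613e+02],
       [ 0.00000000e+00,  0.00000000e+00,  0.00000000e+00,
         1.00000000e+00]])}
```

Both fixed cameras agree on (442,317.6). The 6 mm wrist offset is along the pads, so I descend at y≈319.

Call:
send_rows(rows=[{"x": 0.005, "y": 0, "z": 0.05, "ax": 0, "ay": 0, "az": 0, "jaw": 0.3}, {"x": 0.007, "y": 0, "z": 0.15, "ax": 0, "ay": 0, "az": 0, "jaw": 0.3}, {"x": 0.007, "y": 0, "z": 0.26, "ax": 0, "ay": 0, "az": 0, "jaw": 0.3}, {"x": 0.007, "y": 0, "z": 0.36, "ax": 0, "ay": 0, "az": 0, "jaw": 0.3}, {"x": 0.007, "y": 0, "z": 0.43, "ax": 0, "ay": 0, "az": 0, "jaw": 0.3}, {"x": 0.007, "y": 0, "z": 0.466, "ax": 0, "ay": 0, "az": 0, "jaw": 0.3}, {"x": 0.007, "y": 0, "z": 0.466, "ax": 0, "ay": 0, "az": 0, "jaw": 0.2}, {"x": 0.007, "y": 0, "z": 0.466, "ax": 0, "ay": 0, "az": 0, "jaw": -0.1}, {"x": 0.007, "y": 0, "z": 0.466, "ax": 0, "ay": 0, "az": 0, "jaw": -0.5}, {"x": 0.007, "y": 0, "z": 0.466, "ax": 0, "ay": 0, "az": 0, "jaw": -1}])

```text
time: 3.95
tool_pos: [442.4, 318.8, 107.1]
tcp_rot: [3.141, -0.001, 1.281]
contact_force: [0.4, 0.2, 0.0]
grip_width: 32.5
finger_force: 27.6
```

Call:
send_rows(rows=[{"x": 0, "y": 0, "z": 0, "ax": 0, "ay": 0, "az": 0, "jaw": -1}, {"x": 0, "y": 0, "z": 0, "ax": 0, "ay": 0, "az": 0, "jaw": -1}, {"x": 0, "y": 0, "z": -0.03, "ax": 0, "ay": 0, "az": 0, "jaw": -1}, {"x": 0, "y": 0, "z": -0.1, "ax": 0, "ay": 0, "az": 0, "jaw": -1}, {"x": 0, "y": 0, "z": -0.25, "ax": 0, "ay": 0, "az": 0, "jaw": -1}, {"x": 0, "y": 0, "z": -0.42, "ax": 0, "ay": 0, "az": 0, "jaw": -1}, {"x": 0, "y": 0, "z": -0.6, "ax": 0, "ay": 0, "az": 0, "jaw": -1}, {"x": 0, "y": 0, "z": -0.77, "ax": 0, "ay": 0, "az": 0, "jaw": -1}, {"x": 0, "y": 0, "z": -0.87, "ax": 0, "ay": 0, "az": 0, "jaw": -1}, {"x": 0, "y": 0, "z": -0.92, "ax": 0, "ay": 0, "az": 0, "jaw": -1}])

```text
time: 5.2
tool_pos: [442.3, 318.8, 292.5]
tcp_rot: [3.14, -0.002, 1.281]
contact_force: [-0.1, -0.2, -4.7]
grip_width: 32.0
finger_force: 27.6
```

```bash
python3 go.py 609,81,290
python3 - <<'E'
from h import *
for n in('scene',):
    p,d,W=cam(n)
    o=bot.get_obs()['tool_pos']
    # white body points below the tool
    z0=o[2]-107
    for h in(20,45,70,85,112,120):
        k=(abs(W[...,2]-z0-h)<6)&(np.hypot(W[...,0]-o[0],W[...,1]-o[1])<55)
        q=W[k]
        if len(q)>6:
            r=30 if h<90 else 16
            from scipy.optimize import least_squares
            s=least_squares(lambda c:np.hypot(q[:,0]-c[0],q[:,1]-c[1])-r,q.mean(0)[:2]+[15,8],loss='soft_l1'); print(n,h,len(q),(s.x-o[:2]).round(1),round(s.cost,1))
cv2.imwrite('pics/s2.png',cv2.resize(p[90:290,90:350][...,::-1],(780,600),interpolation=cv2.INTER_CUBIC))
E
```

```text
5.2 [442.3 318.8 292.5] [ 3.140e+00 -2.000e-03  1.281e+00] [-0.1 -0.2 -4.7] 32.0
609,81,290 [-0.901  1.138  0.013] [ 0.001 -0.001 -0.002]
scene 20 59 [3.  0.2] 48.8
scene 45 58 [1.9 1. ] 47.5
scene 70 64 [2.7 1.7] 58.9
scene 85 64 [4.2 4.3] 93.2
scene 112 49 [ 3.  -0.7] 188.9
scene 120 66 [-0.4 -0.2] 426.6
```

View pics/s2.png

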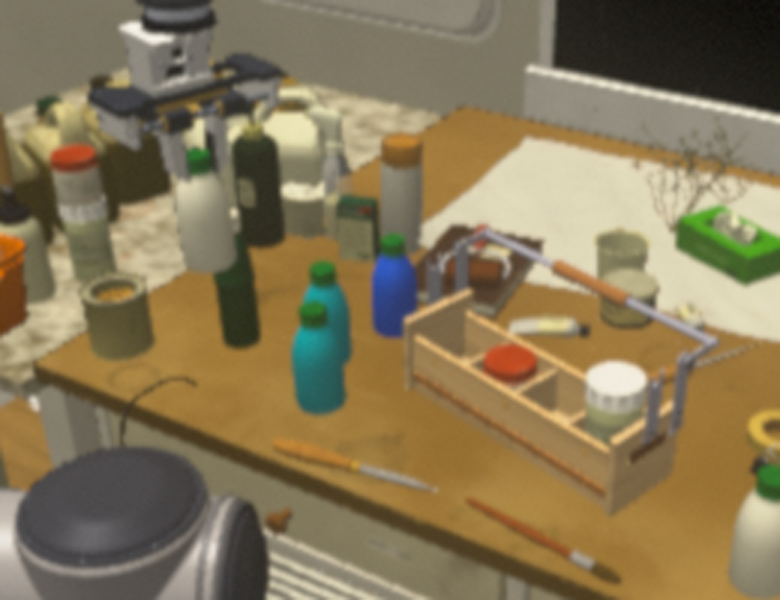

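The bottle is held upright, about 2 mm off the tool axis. I carry it to the left cell.

Call:
send_rows(rows=[{"x": -0.03, "y": 0.04, "z": 0, "ax": 0, "ay": 0, "az": 0, "jaw": -1}, {"x": -0.1, "y": 0.13, "z": 0, "ax": 0, "ay": 0, "az": 0, "jaw": -1}, {"x": -0.19, "y": 0.24, "z": 0, "ax": 0, "ay": 0, "az": 0, "jaw": -1}, {"x": -0.29, "y": 0.36, "z": 0, "ax": 0, "ay": 0, "az": 0, "jaw": -1}, {"x": -0.39, "y": 0.49, "z": 0, "ax": 0, "ay": 0, "az": 0, "jaw": -1}, {"x": -0.49, "y": 0.62, "z": 0, "ax": 0, "ay": 0, "az": 0, "jaw": -1}, {"x": -0.59, "y": 0.75, "z": 0, "ax": 0, "ay": 0, "az": 0, "jaw": -1}, {"x": -0.69, "y": 0.87, "z": 0, "ax": 0, "ay": 0, "az": 0, "jaw": -1}, {"x": -0.77, "y": 0.96, "z": 0, "ax": 0, "ay": 0, "az": 0, "jaw": -1}, {"x": -0.82, "y": 1, "z": 0, "ax": 0, "ay": 0, "az": 0, "jaw": -1}])

```text
time: 6.5
tool_pos: [587.3, 103.0, 289.7]
tcp_rot: [-3.14, 0.0, 1.28]
contact_force: [-0.1, 0.5, -2.3]
grip_width: 32.2
finger_force: 27.6
```

```bash
python3 go.py 607.5,80.5,230
```

```text
6.5 [587.3 103.  289.7] [-3.14  0.    1.28] [-0.1  0.5 -2.3] 32.2
607.5,80.5,230 [-0.079  0.129  0.299] [-0.002  0.    -0.003]
```

Call:
send_rows(rows=[{"x": -0.03, "y": 0.04, "z": 0, "ax": 0, "ay": 0, "az": 0, "jaw": -1}, {"x": -0.06, "y": 0.1, "z": 0.02, "ax": 0, "ay": 0, "az": 0, "jaw": -1}, {"x": -0.079, "y": 0.129, "z": 0.06, "ax": 0, "ay": 0, "az": 0, "jaw": -1}, {"x": -0.079, "y": 0.129, "z": 0.13, "ax": 0, "ay": 0, "az": 0, "jaw": -1}, {"x": -0.079, "y": 0.129, "z": 0.2, "ax": 0, "ay": 0, "az": 0, "jaw": -1}, {"x": -0.079, "y": 0.129, "z": 0.26, "ax": 0, "ay": 0, "az": 0, "jaw": -1}, {"x": -0.079, "y": 0.129, "z": 0.299, "ax": 0, "ay": 0, "az": 0, "jaw": -1}, {"x": -0.079, "y": 0.129, "z": 0.299, "ax": 0, "ay": 0, "az": 0, "jaw": -1}, {"x": -0.079, "y": 0.129, "z": 0.299, "ax": 0, "ay": 0, "az": 0, "jaw": -1}, {"x": -0.079, "y": 0.129, "z": 0.299, "ax": 0, "ay": 0, "az": 0, "jaw": -1}])

```text
time: 7.75
tool_pos: [607.5, 81.9, 231.5]
tcp_rot: [3.14, -0.0, 1.281]
contact_force: [1.2, -0.9, -3.6]
grip_width: 32.3
finger_force: 27.6
```

```bash
cat > hold.py <<'E'
from h import *
import sys
from scipy.optimize import least_squares
p,d,W=cam('scene'); o=bot.get_obs()['tool_pos']; z0=o[2]-107
for h in(10,25,45,65,80):
    q=W[(abs(W[...,2]-z0-h)<6)&(np.hypot(W[...,0]-o[0],W[...,1]-o[1])<50)]
    if len(q)>6:
        s=least_squares(lambda c:np.hypot(q[:,0]-c[0],q[:,1]-c[1])-30,q.mean(0)[:2]+[15,8],loss='soft_l1'); print(h,len(q),s.x.round(1),(s.x-o[:2]).round(1))
E
python3 hold.py; python3 go.py 607.5,80.5,120 607.5,80.5,117
```

```text
10 54 [609.8  82.5] [2.4 0.6]
25 60 [610.2  83.5] [2.8 1.6]
45 54 [609.1  81.7] [ 1.7 -0.2]
65 58 [609.6  82.6] [2.2 0.7]
80 57 [612.  84.] [4.6 2.2]
7.8 [607.4  81.9 231.4] [ 3.141 -0.     1.281] [ 0.3  0.  -3.6] 32.6
607.5,80.5,120 [-0.007  0.002  0.557] [ 0.001 -0.    -0.002]
607.5,80.5,117 [-0.007  0.002  0.572] [ 0.001 -0.    -0.002]
```

Call:
send_rows(rows=[{"x": -0.007, "y": 0, "z": 0.03, "ax": 0, "ay": 0, "az": 0, "jaw": -1}, {"x": -0.007, "y": 0, "z": 0.09, "ax": 0, "ay": 0, "az": 0, "jaw": -1}, {"x": -0.007, "y": 0, "z": 0.16, "ax": 0, "ay": 0, "az": 0, "jaw": -1}, {"x": -0.007, "y": 0, "z": 0.23, "ax": 0, "ay": 0, "az": 0, "jaw": -1}, {"x": -0.007, "y": 0, "z": 0.31, "ax": 0, "ay": 0, "az": 0, "jaw": -1}, {"x": -0.007, "y": 0, "z": 0.38, "ax": 0, "ay": 0, "az": 0, "jaw": -1}, {"x": -0.007, "y": 0, "z": 0.45, "ax": 0, "ay": 0, "az": 0, "jaw": -1}, {"x": -0.007, "y": 0, "z": 0.5, "ax": 0, "ay": 0, "az": 0, "jaw": -1}, {"x": -0.007, "y": 0, "z": 0.53, "ax": 0, "ay": 0, "az": 0, "jaw": -1}, {"x": -0.007, "y": 0, "z": 0.545, "ax": 0, "ay": 0, "az": 0, "jaw": -1}])

```text
time: 9.05
tool_pos: [606.9, 80.6, 121.7]
tcp_rot: [3.141, -0.0, 1.281]
contact_force: [0.1, -0.1, -2.3]
grip_width: 32.5
finger_force: 27.6
```

Call:
send_rows(rows=[{"x": 0, "y": 0, "z": 0.004, "ax": 0, "ay": 0, "az": 0, "jaw": -1}, {"x": 0, "y": 0, "z": 0.007, "ax": 0, "ay": 0, "az": 0, "jaw": -1}, {"x": 0, "y": 0, "z": 0.01, "ax": 0, "ay": 0, "az": 0, "jaw": -1}, {"x": 0, "y": 0, "z": 0.013, "ax": 0, "ay": 0, "az": 0, "jaw": -1}, {"x": 0, "y": 0, "z": 0.016, "ax": 0, "ay": 0, "az": 0, "jaw": -1}, {"x": 0, "y": 0, "z": 0.019, "ax": 0, "ay": 0, "az": 0, "jaw": -1}, {"x": 0, "y": 0, "z": 0.022, "ax": 0, "ay": 0, "az": 0, "jaw": -1}, {"x": 0, "y": 0, "z": 0.022, "ax": 0, "ay": 0, "az": 0, "jaw": -1}, {"x": 0, "y": 0, "z": 0.022, "ax": 0, "ay": 0, "az": 0, "jaw": -1}, {"x": 0, "y": 0, "z": 0.022, "ax": 0, "ay": 0, "az": 0, "jaw": -1}])

```text
time: 10.3
tool_pos: [606.8, 80.6, 117.5]
tcp_rot: [3.142, -0.0, 1.281]
contact_force: [-0.3, 0.5, -4.0]
grip_width: 32.5
finger_force: 27.6
```

Call:
send_rows(rows=[{"x": 0, "y": 0, "z": 0.002, "ax": 0, "ay": 0, "az": 0, "jaw": -1}, {"x": 0, "y": 0, "z": 0.004, "ax": 0, "ay": 0, "az": 0, "jaw": -1}, {"x": 0, "y": 0, "z": 0.004, "ax": 0, "ay": 0, "az": 0, "jaw": -1}, {"x": 0, "y": 0, "z": 0.004, "ax": 0, "ay": 0, "az": 0, "jaw": -0.3}, {"x": 0, "y": 0, "z": 0.004, "ax": 0, "ay": 0, "az": 0, "jaw": -0.1}, {"x": 0, "y": 0, "z": 0.004, "ax": 0, "ay": 0, "az": 0, "jaw": 0}, {"x": 0, "y": 0, "z": 0.004, "ax": 0, "ay": 0, "az": 0, "jaw": 0}, {"x": 0, "y": 0, "z": -0.03, "ax": 0, "ay": 0, "az": 0, "jaw": 0}, {"x": 0, "y": 0, "z": -0.15, "ax": 0, "ay": 0, "az": 0, "jaw": 0}, {"x": 0, "y": 0, "z": -0.35, "ax": 0, "ay": 0, "az": 0, "jaw": 0}])

```text
time: 11.55
tool_pos: [606.1, 80.5, 187.4]
tcp_rot: [-3.139, 0.001, 1.281]
contact_force: [0.1, -0.0, 0.2]
grip_width: 45.8
finger_force: 0.0
```

```bash
python3 go.py 607,80,235 468.5,-342.6,235
python3 - <<'E'
from h import *
p,d,W=cam('scene');hsv=cv2.cvtColor(p,cv2.COLOR_RGB2HSV)
m=((hsv[...,0]>45)&(hsv[...,0]<80)&(hsv[...,1]>100)&(np.hypot(W[...,0]-609,W[...,1]-81)<40))
q=W[m]; print(len(q),q.min(0),q.max(0))
E
```

```text
11.55 [606.1  80.5 187.4] [-3.139e+00  1.000e-03  1.281e+00] [ 0.1 -0.   0.2] 45.8
607,80,235 [-0.001  0.004 -0.238] [-0.003  0.001 -0.002]
468.5,-342.6,235 [-2.224 -0.055 -0.236] [-0.003  0.001 -0.002]
55 [588.4796573   64.97763621 126.62744131] [619.39614214  95.6769785  144.75341774]
```

First bottle is seated (cap top 144). Now to the other bottle.

Call:
send_rows(rows=[{"x": 0, "y": 0, "z": -0.1, "ax": 0, "ay": 0, "az": 0, "jaw": 0.3}, {"x": -0.08, "y": 0, "z": -0.22, "ax": 0, "ay": 0, "az": 0, "jaw": 0.3}, {"x": -0.22, "y": 0, "z": -0.25, "ax": 0, "ay": 0, "az": 0, "jaw": 0.3}, {"x": -0.4, "y": -0.01, "z": -0.25, "ax": 0, "ay": 0, "az": 0, "jaw": 0.3}, {"x": -0.6, "y": -0.02, "z": -0.25, "ax": 0, "ay": 0, "az": 0, "jaw": 0.3}, {"x": -0.8, "y": -0.02, "z": -0.25, "ax": 0, "ay": 0, "az": 0, "jaw": 0.3}, {"x": -1, "y": -0.03, "z": -0.25, "ax": 0, "ay": 0, "az": 0, "jaw": 0.3}, {"x": -1, "y": -0.03, "z": -0.25, "ax": 0, "ay": 0, "az": 0, "jaw": 0.3}, {"x": -1, "y": -0.03, "z": -0.25, "ax": 0, "ay": 0, "az": 0, "jaw": 0.3}, {"x": -1, "y": -0.03, "z": -0.25, "ax": 0, "ay": 0, "az": 0, "jaw": 0.3}])

```text
time: 12.85
tool_pos: [544.2, -108.4, 237.6]
tcp_rot: [3.141, -0.0, 1.282]
contact_force: [-0.8, 0.5, 0.0]
grip_width: 59.5
finger_force: 0.0
```

Call:
send_rows(rows=[{"x": -0.08, "y": 0, "z": 0, "ax": 0, "ay": 0, "az": 0, "jaw": 0.3}, {"x": -0.25, "y": -0.01, "z": 0, "ax": 0, "ay": 0, "az": 0, "jaw": 0.3}, {"x": -0.45, "y": -0.01, "z": 0, "ax": 0, "ay": 0, "az": 0, "jaw": 0.3}, {"x": -0.65, "y": -0.02, "z": 0, "ax": 0, "ay": 0, "az": 0, "jaw": 0.3}, {"x": -0.85, "y": -0.02, "z": 0, "ax": 0, "ay": 0, "az": 0, "jaw": 0.3}, {"x": -0.95, "y": -0.02, "z": 0, "ax": 0, "ay": 0, "az": 0, "jaw": 0.3}, {"x": -1, "y": -0.02, "z": 0, "ax": 0, "ay": 0, "az": 0, "jaw": 0.3}, {"x": -1, "y": -0.02, "z": 0, "ax": 0, "ay": 0, "az": 0, "jaw": 0.3}, {"x": -1, "y": -0.02, "z": 0, "ax": 0, "ay": 0, "az": 0, "jaw": 0.3}, {"x": -1, "y": -0.02, "z": 0, "ax": 0, "ay": 0, "az": 0, "jaw": 0.3}])

```text
time: 14.1
tool_pos: [483.3, -299.0, 237.6]
tcp_rot: [3.142, -0.0, 1.282]
contact_force: [-0.3, 0.3, 0.6]
grip_width: 59.9
finger_force: 0.0
```

```bash
python3 go.py 469,-342.6,200 469,-342.6,107; python3 near.py w2
```

```text
14.1 [ 483.3 -299.   237.6] [ 3.142 -0.     1.282] [-0.3  0.3  0.6] 59.9
469,-342.6,200 [-0.23  -0.007  0.188] [ 0. -0. -0.]
469,-342.6,107 [-0.23  -0.007  0.653] [ 0. -0. -0.]
[238 213  30  34 788] 690 [ 469.8 -338.5  131.9] [ 469.7 -338.6  131.6]
```

Call:
send_rows(rows=[{"x": -0.08, "y": -0.005, "z": 0, "ax": 0, "ay": 0, "az": 0, "jaw": 0.3}, {"x": -0.18, "y": -0.005, "z": 0.02, "ax": 0, "ay": 0, "az": 0, "jaw": 0.3}, {"x": -0.225, "y": -0.005, "z": 0.1, "ax": 0, "ay": 0, "az": 0, "jaw": 0.3}, {"x": -0.225, "y": -0.005, "z": 0.2, "ax": 0, "ay": 0, "az": 0, "jaw": 0.3}, {"x": -0.225, "y": -0.005, "z": 0.31, "ax": 0, "ay": 0, "az": 0, "jaw": 0.3}, {"x": -0.225, "y": -0.005, "z": 0.42, "ax": 0, "ay": 0, "az": 0, "jaw": 0.3}, {"x": -0.225, "y": -0.005, "z": 0.53, "ax": 0, "ay": 0, "az": 0, "jaw": 0.3}, {"x": -0.225, "y": -0.005, "z": 0.61, "ax": 0, "ay": 0, "az": 0, "jaw": 0.3}, {"x": -0.225, "y": -0.005, "z": 0.653, "ax": 0, "ay": 0, "az": 0, "jaw": 0.3}, {"x": -0.225, "y": -0.005, "z": 0.653, "ax": 0, "ay": 0, "az": 0, "jaw": 0.2}])

```text
time: 15.4
tool_pos: [468.9, -342.7, 106.3]
tcp_rot: [-3.141, -0.001, 1.281]
contact_force: [-0.2, -0.2, 0.4]
grip_width: 56.1
finger_force: 0.0
```

Call:
send_rows(rows=[{"x": 0, "y": 0, "z": 0, "ax": 0, "ay": 0, "az": 0, "jaw": -0.2}, {"x": 0, "y": 0, "z": 0, "ax": 0, "ay": 0, "az": 0, "jaw": -0.6}, {"x": 0, "y": 0, "z": 0, "ax": 0, "ay": 0, "az": 0, "jaw": -1}, {"x": 0, "y": 0, "z": 0, "ax": 0, "ay": 0, "az": 0, "jaw": -1}, {"x": 0, "y": 0, "z": 0, "ax": 0, "ay": 0, "az": 0, "jaw": -1}, {"x": 0, "y": 0, "z": -0.04, "ax": 0, "ay": 0, "az": 0, "jaw": -1}, {"x": 0, "y": 0, "z": -0.15, "ax": 0, "ay": 0, "az": 0, "jaw": -1}, {"x": 0, "y": 0, "z": -0.32, "ax": 0, "ay": 0, "az": 0, "jaw": -1}, {"x": 0, "y": 0, "z": -0.52, "ax": 0, "ay": 0, "az": 0, "jaw": -1}, {"x": 0, "y": 0, "z": -0.72, "ax": 0, "ay": 0, "az": 0, "jaw": -1}])

```text
time: 16.65
tool_pos: [468.8, -342.5, 252.0]
tcp_rot: [-3.141, -0.0, 1.281]
contact_force: [-0.0, -0.8, -2.5]
grip_width: 32.5
finger_force: 27.9
```

```bash
python3 go.py 563,-72,290;python3 hold.py
```

```text
16.65 [ 468.8 -342.5  252. ] [-3.141 -0.     1.281] [-0.  -0.8 -2.5] 32.5
563,-72,290 [ 1.431  0.065 -0.189] [-0.001 -0.    -0.002]
10 81 [ 468.5 -343.4] [-1.9  0.5]
25 84 [ 468.4 -343. ] [-2.   0.9]
45 78 [ 468.7 -342.7] [-1.7  1.2]
65 91 [ 470.1 -342.4] [-0.3  1.6]
80 100 [ 473.7 -341.4] [3.3 2.5]
```

Call:
send_rows(rows=[{"x": 0, "y": 0, "z": -0.1, "ax": 0, "ay": 0, "az": 0, "jaw": -1}, {"x": 0.04, "y": 0, "z": -0.2, "ax": 0, "ay": 0, "az": 0, "jaw": -1}, {"x": 0.12, "y": 0.01, "z": -0.22, "ax": 0, "ay": 0, "az": 0, "jaw": -1}, {"x": 0.23, "y": 0.01, "z": -0.22, "ax": 0, "ay": 0, "az": 0, "jaw": -1}, {"x": 0.36, "y": 0.02, "z": -0.22, "ax": 0, "ay": 0, "az": 0, "jaw": -1}, {"x": 0.5, "y": 0.03, "z": -0.22, "ax": 0, "ay": 0, "az": 0, "jaw": -1}, {"x": 0.65, "y": 0.04, "z": -0.22, "ax": 0, "ay": 0, "az": 0, "jaw": -1}, {"x": 0.8, "y": 0.05, "z": -0.22, "ax": 0, "ay": 0, "az": 0, "jaw": -1}, {"x": 0.92, "y": 0.06, "z": -0.22, "ax": 0, "ay": 0, "az": 0, "jaw": -1}, {"x": 1, "y": 0.07, "z": -0.22, "ax": 0, "ay": 0, "az": 0, "jaw": -1}])

```text
time: 17.95
tool_pos: [539.7, -152.7, 293.9]
tcp_rot: [-3.14, -0.0, 1.283]
contact_force: [-0.9, -0.6, -0.6]
grip_width: 32.3
finger_force: 27.9
```

Call:
send_rows(rows=[{"x": 0.06, "y": 0, "z": 0, "ax": 0, "ay": 0, "az": 0, "jaw": -1}, {"x": 0.15, "y": 0, "z": 0, "ax": 0, "ay": 0, "az": 0, "jaw": -1}, {"x": 0.25, "y": 0, "z": 0, "ax": 0, "ay": 0, "az": 0, "jaw": -1}, {"x": 0.34, "y": 0, "z": 0, "ax": 0, "ay": 0, "az": 0, "jaw": -1}, {"x": 0.4, "y": 0, "z": 0, "ax": 0, "ay": 0, "az": 0, "jaw": -1}, {"x": 0.43, "y": 0, "z": 0.03, "ax": 0, "ay": 0, "az": 0, "jaw": -1}, {"x": 0.43, "y": 0, "z": 0.1, "ax": 0, "ay": 0, "az": 0, "jaw": -1}, {"x": 0.43, "y": 0, "z": 0.18, "ax": 0, "ay": 0, "az": 0, "jaw": -1}, {"x": 0.43, "y": 0, "z": 0.26, "ax": 0, "ay": 0, "az": 0, "jaw": -1}, {"x": 0.43, "y": 0, "z": 0.3, "ax": 0, "ay": 0, "az": 0, "jaw": -1}])

```text
time: 19.2
tool_pos: [563.5, -73.1, 233.1]
tcp_rot: [-3.139, 0.0, 1.28]
contact_force: [-0.4, -0.1, -1.3]
grip_width: 32.2
finger_force: 27.9
```

```bash
python3 hold.py; python3 go.py 564,-72,117
```

```text
10 59 [563.1 -74.7] [-0.2 -1.7]
25 60 [563.1 -74. ] [-0.2 -1. ]
45 61 [563.8 -73.7] [ 0.5 -0.7]
65 60 [564.  -73.5] [ 0.7 -0.5]
80 73 [566.5 -71.8] [3.2 1.2]
19.25 [563.3 -73.  232.5] [-3.138  0.     1.28 ] [-0.4 -0.  -2. ] 32.3
564,-72,117 [0.006 0.004 0.578] [-0.003  0.    -0.003]
```

Call:
send_rows(rows=[{"x": 0.008, "y": 0.002, "z": 0.05, "ax": 0, "ay": 0, "az": 0, "jaw": -1}, {"x": 0.008, "y": 0.002, "z": 0.12, "ax": 0, "ay": 0, "az": 0, "jaw": -1}, {"x": 0.008, "y": 0.002, "z": 0.2, "ax": 0, "ay": 0, "az": 0, "jaw": -1}, {"x": 0.008, "y": 0.002, "z": 0.28, "ax": 0, "ay": 0, "az": 0, "jaw": -1}, {"x": 0.008, "y": 0.002, "z": 0.36, "ax": 0, "ay": 0, "az": 0, "jaw": -1}, {"x": 0.008, "y": 0.002, "z": 0.43, "ax": 0, "ay": 0, "az": 0, "jaw": -1}, {"x": 0.008, "y": 0.002, "z": 0.49, "ax": 0, "ay": 0, "az": 0, "jaw": -1}, {"x": 0.008, "y": 0.002, "z": 0.53, "ax": 0, "ay": 0, "az": 0, "jaw": -1}, {"x": 0.008, "y": 0.002, "z": 0.55, "ax": 0, "ay": 0, "az": 0, "jaw": -1}, {"x": 0.008, "y": 0.002, "z": 0.555, "ax": 0, "ay": 0, "az": 0, "jaw": -1}])

```text
time: 20.5
tool_pos: [565.2, -71.3, 123.9]
tcp_rot: [3.141, -0.0, 1.281]
contact_force: [0.2, 0.0, -2.0]
grip_width: 32.5
finger_force: 27.9
```

Call:
send_rows(rows=[{"x": 0, "y": 0, "z": 0.004, "ax": 0, "ay": 0, "az": 0, "jaw": -1}, {"x": 0, "y": 0, "z": 0.007, "ax": 0, "ay": 0, "az": 0, "jaw": -1}, {"x": 0, "y": 0, "z": 0.01, "ax": 0, "ay": 0, "az": 0, "jaw": -1}, {"x": 0, "y": 0, "z": 0.013, "ax": 0, "ay": 0, "az": 0, "jaw": -1}, {"x": 0, "y": 0, "z": 0.016, "ax": 0, "ay": 0, "az": 0, "jaw": -1}, {"x": 0, "y": 0, "z": 0.019, "ax": 0, "ay": 0, "az": 0, "jaw": -1}, {"x": 0, "y": 0, "z": 0.022, "ax": 0, "ay": 0, "az": 0, "jaw": -1}, {"x": 0, "y": 0, "z": 0.022, "ax": 0, "ay": 0, "az": 0, "jaw": -1}, {"x": 0, "y": 0, "z": 0.022, "ax": 0, "ay": 0, "az": 0, "jaw": -1}, {"x": 0, "y": 0, "z": 0.022, "ax": 0, "ay": 0, "az": 0, "jaw": -1}])

```text
time: 21.75
tool_pos: [565.1, -71.2, 119.5]
tcp_rot: [3.142, -0.0, 1.281]
contact_force: [1.0, -0.3, -1.6]
grip_width: 31.9
finger_force: 27.9
```

Two to three mm still to go; I ease down, then release.

Call:
send_rows(rows=[{"x": 0, "y": 0, "z": 0.004, "ax": 0, "ay": 0, "az": 0, "jaw": -1}, {"x": 0, "y": 0, "z": 0.008, "ax": 0, "ay": 0, "az": 0, "jaw": -1}, {"x": 0, "y": 0, "z": 0.012, "ax": 0, "ay": 0, "az": 0, "jaw": -1}, {"x": 0, "y": 0, "z": 0.014, "ax": 0, "ay": 0, "az": 0, "jaw": -1}, {"x": 0, "y": 0, "z": 0.014, "ax": 0, "ay": 0, "az": 0, "jaw": -1}, {"x": 0, "y": 0, "z": 0.014, "ax": 0, "ay": 0, "az": 0, "jaw": -0.3}, {"x": 0, "y": 0, "z": 0.014, "ax": 0, "ay": 0, "az": 0, "jaw": -0.1}, {"x": 0, "y": 0, "z": 0.014, "ax": 0, "ay": 0, "az": 0, "jaw": 0}, {"x": 0, "y": 0, "z": 0.014, "ax": 0, "ay": 0, "az": 0, "jaw": 0}, {"x": 0, "y": 0, "z": -0.03, "ax": 0, "ay": 0, "az": 0, "jaw": 0}])

```text
time: 23.0
tool_pos: [564.6, -71.2, 125.1]
tcp_rot: [-3.14, -0.0, 1.281]
contact_force: [-0.9, 0.6, -0.8]
grip_width: 45.8
finger_force: 0.0
```

Call:
send_rows(rows=[{"x": 0, "y": 0, "z": -0.1, "ax": 0, "ay": 0, "az": 0, "jaw": 0}, {"x": 0, "y": 0, "z": -0.25, "ax": 0, "ay": 0, "az": 0, "jaw": 0}, {"x": 0, "y": 0, "z": -0.42, "ax": 0, "ay": 0, "az": 0, "jaw": 0}, {"x": 0, "y": 0, "z": -0.55, "ax": 0, "ay": 0, "az": 0, "jaw": 0}, {"x": 0, "y": 0, "z": -0.6, "ax": 0, "ay": 0, "az": 0, "jaw": 0}, {"x": 0, "y": 0, "z": -0.6, "ax": 0, "ay": 0, "az": 0, "jaw": 0}, {"x": 0, "y": 0, "z": -0.6, "ax": 0, "ay": 0, "az": 0, "jaw": 0}, {"x": 0, "y": 0, "z": -0.6, "ax": 0, "ay": 0, "az": 0, "jaw": 0}, {"x": 0, "y": 0, "z": -0.6, "ax": 0, "ay": 0, "az": 0, "jaw": 0}, {"x": 0, "y": 0, "z": -0.6, "ax": 0, "ay": 0, "az": 0, "jaw": 0}])

```text
time: 24.25
tool_pos: [565.0, -71.2, 245.2]
tcp_rot: [-3.141, -0.0, 1.281]
contact_force: [0.1, 0.3, -0.3]
grip_width: 46.0
finger_force: 0.0
```

```bash
python3 go.py 661,-58,215
python3 - <<'E'
from h import *
a=[]
for n in('scene','wrist'):
    p,d,W=cam(n);hsv=cv2.cvtColor(p,cv2.COLOR_RGB2HSV); a.append(p)
    for c in((609,81),(564,-72)):
        q=W[((hsv[...,0]>45)&(hsv[...,0]<80)&(hsv[...,1]>100)&(np.hypot(W[...,0]-c[0],W[...,1]-c[1])<40))]
        if len(q): print(n,c,len(q),np.percentile(q,3,0).round(1),np.percentile(q,97,0).round(1))
    # sleeve: orange-brown pts near (661,-58) z>150
    q=W[(np.hypot(W[...,0]-661,W[...,1]+58)<55)&(W[...,2]>150)&(hsv[...,1]>90)]
    print('sleeve',n,len(q),q.mean(0).round(1) if len(q) else '',np.percentile(q,[3,97],0).round(1) if len(q) else '')
    # project on carrier axes about (574.9,-34)
    if len(q):
        r=q-[574.9,-34,0]; X=r[:,0]*.959-r[:,1]*.281; print(' carrier x',np.percentile(X,[3,50,97]).round(1))
cv2.imwrite('pics/f.png',np.hstack([cv2.resize(a[0][80:280,130:330][...,::-1],(400,400)),cv2.resize(a[1][...,::-1],(400,300)).copy().repeat(1,0)[:300].copy() if 0 else cv2.copyMakeBorder(cv2.resize(a[1][...,::-1],(400,300)),0,100,0,0,0)]))
E
```

```text
24.25 [565.  -71.2 245.2] [-3.141 -0.     1.281] [ 0.1  0.3 -0.3] 46.0
661,-58,215 [0.2   0.441 0.151] [-0.    -0.    -0.002]
scene (609, 81) 57 [590.2  66.9 128.6] [619.8  93.8 144.7]
scene (564, -72) 59 [548.5 -84.3 129.7] [576.3 -60.8 144.3]
sleeve scene 117 [653.8 -63.  166.6] [[ 639.9 -106.3  158.2]
 [ 671.2  -14.9  171.3]]
 carrier x [78.1 82.9 92. ]
wrist (609, 81) 942 [592.1  69.  126.7] [618.3  87.4 143.7]
wrist (564, -72) 809 [551.9 -80.2 139. ] [578.2 -53.  143.5]
sleeve wrist 3451 [649.5 -53.6 201.7] [[ 608.5 -101.1  161.7]
 [ 674.2   -7.4  338.1]]
 carrier x [39.5 82.4 93.4]
```

View pics/f.png

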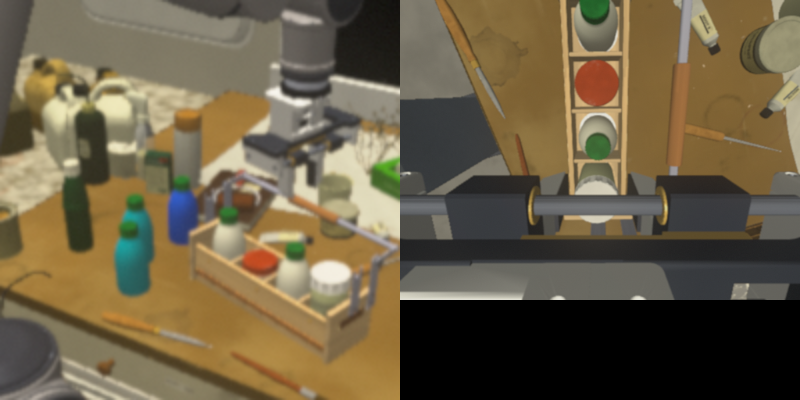

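Both bottles are seated (cap tops 144), and the jars stand untouched. Now the keeper sleeve, with its axis at about (660,−59,163).

Call:
send_rows(rows=[{"x": 0.03, "y": 0.05, "z": 0, "ax": 0, "ay": 0, "az": 0, "jaw": 0}, {"x": 0.08, "y": 0.18, "z": 0, "ax": 0, "ay": 0, "az": 0, "jaw": 0}, {"x": 0.14, "y": 0.31, "z": 0.03, "ax": 0, "ay": 0, "az": 0, "jaw": 0}, {"x": 0.194, "y": 0.41, "z": 0.08, "ax": 0, "ay": 0, "az": 0, "jaw": 0}, {"x": 0.194, "y": 0.438, "z": 0.14, "ax": 0, "ay": 0, "az": 0, "jaw": 0}, {"x": 0.194, "y": 0.438, "z": 0.22, "ax": 0, "ay": 0, "az": 0, "jaw": 0}, {"x": 0.194, "y": 0.438, "z": 0.32, "ax": 0, "ay": 0, "az": 0, "jaw": 0}, {"x": 0.194, "y": 0.438, "z": 0.42, "ax": 0, "ay": 0, "az": 0, "jaw": 0}, {"x": 0.194, "y": 0.438, "z": 0.49, "ax": 0, "ay": 0, "az": 0, "jaw": 0}, {"x": 0.194, "y": 0.438, "z": 0.506, "ax": 0, "ay": 0, "az": 0, "jaw": 0}])

```text
time: 25.6
tool_pos: [659.3, -59.1, 143.3]
tcp_rot: [-3.14, 0.0, 1.281]
contact_force: [-0.0, -0.2, 0.3]
grip_width: 46.1
finger_force: 0.0
```

Call:
send_rows(rows=[{"x": 0, "y": 0, "z": 0, "ax": 0, "ay": 0, "az": 0, "jaw": -0.2}, {"x": 0, "y": 0, "z": 0, "ax": 0, "ay": 0, "az": 0, "jaw": -0.4}, {"x": 0, "y": 0, "z": 0, "ax": 0, "ay": 0, "az": 0, "jaw": -0.5}, {"x": 0, "y": 0, "z": 0, "ax": 0, "ay": 0, "az": 0, "jaw": -0.55}, {"x": 0, "y": 0, "z": 0, "ax": 0, "ay": 0, "az": 0, "jaw": -0.58}, {"x": 0, "y": 0, "z": 0, "ax": 0, "ay": 0, "az": 0, "jaw": -0.6}, {"x": 0, "y": 0, "z": 0, "ax": 0, "ay": 0, "az": 0, "jaw": -0.7}, {"x": 0, "y": 0, "z": 0, "ax": 0, "ay": 0, "az": 0, "jaw": -1}, {"x": 0, "y": 0, "z": 0, "ax": 0, "ay": 0, "az": 0, "jaw": -1}, {"x": 0, "y": 0, "z": 0, "ax": 0, "ay": 0, "az": 0, "jaw": -1}])

```text
time: 26.85
tool_pos: [660.2, -59.1, 144.3]
tcp_rot: [3.141, -0.0, 1.281]
contact_force: [1.7, -1.3, 0.3]
grip_width: 17.0
finger_force: 30.0
```

```bash
python3 go.py; python3 -c "
import numpy as np
for t in np.linspace(3.02,0,21): print(round(t,2),round(45*(np.cos(t)-np.cos(3.02))/200,3),round(-45*(np.sin(t)-np.sin(3.02))/200,3))"
```

```text
26.85 [660.2 -59.1 144.3] [ 3.141 -0.     1.281] [ 1.7 -1.3  0.3] 17.0
3.02 0.0 -0.0
2.87 0.007 -0.033
2.72 0.018 -0.065
2.57 0.034 -0.095
2.42 0.055 -0.122
2.26 0.079 -0.146
2.11 0.107 -0.165
1.96 0.137 -0.181
1.81 0.17 -0.191
1.66 0.203 -0.197
1.51 0.237 -0.197
1.36 0.271 -0.193
1.21 0.303 -0.183
1.06 0.334 -0.169
0.91 0.362 -0.15
0.75 0.387 -0.127
0.6 0.409 -0.1
0.45 0.426 -0.071
0.3 0.438 -0.04
0.15 0.446 -0.007
0.0 0.448 0.027
```

Call:
send_rows(rows=[{"x": 0, "y": -0.003, "z": -0.016, "ax": 0, "ay": 0, "az": 0, "jaw": -1}, {"x": 0, "y": -0.007, "z": -0.033, "ax": 0, "ay": 0, "az": 0, "jaw": -1}, {"x": 0, "y": -0.012, "z": -0.049, "ax": 0, "ay": 0, "az": 0, "jaw": -1}, {"x": 0, "y": -0.018, "z": -0.065, "ax": 0, "ay": 0, "az": 0, "jaw": -1}, {"x": 0, "y": -0.026, "z": -0.08, "ax": 0, "ay": 0, "az": 0, "jaw": -1}, {"x": 0, "y": -0.034, "z": -0.095, "ax": 0, "ay": 0, "az": 0, "jaw": -1}, {"x": 0, "y": -0.055, "z": -0.122, "ax": 0, "ay": 0, "az": 0, "jaw": -1}, {"x": 0, "y": -0.079, "z": -0.146, "ax": 0, "ay": 0, "az": 0, "jaw": -1}, {"x": 0, "y": -0.079, "z": -0.146, "ax": 0, "ay": 0, "az": 0, "jaw": -1}, {"x": 0, "y": -0.079, "z": -0.146, "ax": 0, "ay": 0, "az": 0, "jaw": -1}])

```text
time: 28.1
tool_pos: [648.4, -55.8, 176.0]
tcp_rot: [3.131, -0.001, 1.281]
contact_force: [8.6, -2.8, 3.3]
grip_width: 17.1
finger_force: 30.0
```

```bash
python3 go.py
```

```text
28.1 [648.4 -55.8 176. ] [ 3.131e+00 -1.000e-03  1.281e+00] [ 8.6 -2.8  3.3] 17.1
```

Call:
send_rows(rows=[{"x": 0, "y": -0.014, "z": -0.01, "ax": 0, "ay": 0, "az": 0, "jaw": -1}, {"x": 0, "y": -0.028, "z": -0.019, "ax": 0, "ay": 0, "az": 0, "jaw": -1}, {"x": 0, "y": -0.058, "z": -0.035, "ax": 0, "ay": 0, "az": 0, "jaw": -1}, {"x": 0, "y": -0.091, "z": -0.045, "ax": 0, "ay": 0, "az": 0, "jaw": -1}, {"x": 0, "y": -0.124, "z": -0.051, "ax": 0, "ay": 0, "az": 0, "jaw": -1}, {"x": 0, "y": -0.158, "z": -0.051, "ax": 0, "ay": 0, "az": 0, "jaw": -1}, {"x": 0, "y": -0.192, "z": -0.047, "ax": 0, "ay": 0, "az": 0, "jaw": -1}, {"x": 0, "y": -0.224, "z": -0.037, "ax": 0, "ay": 0, "az": 0, "jaw": -1}, {"x": 0, "y": -0.224, "z": -0.037, "ax": 0, "ay": 0, "az": 0, "jaw": -1}, {"x": 0, "y": -0.224, "z": -0.037, "ax": 0, "ay": 0, "az": 0, "jaw": -1}])

```text
time: 29.35
tool_pos: [605.1, -43.3, 186.3]
tcp_rot: [3.13, 0.0, 1.281]
contact_force: [1.3, -3.8, 18.4]
grip_width: 17.3
finger_force: 30.1
```

```bash
python3 go.py
```

```text
29.35 [605.1 -43.3 186.3] [3.13  0.    1.281] [ 1.3 -3.8 18.4] 17.3
```

Call:
send_rows(rows=[{"x": 0, "y": -0.016, "z": 0.006, "ax": 0, "ay": 0, "az": 0, "jaw": -1}, {"x": 0, "y": -0.031, "z": 0.014, "ax": 0, "ay": 0, "az": 0, "jaw": -1}, {"x": 0, "y": -0.045, "z": 0.023, "ax": 0, "ay": 0, "az": 0, "jaw": -1}, {"x": 0, "y": -0.059, "z": 0.033, "ax": 0, "ay": 0, "az": 0, "jaw": -1}, {"x": 0, "y": -0.084, "z": 0.056, "ax": 0, "ay": 0, "az": 0, "jaw": -1}, {"x": 0, "y": -0.106, "z": 0.083, "ax": 0, "ay": 0, "az": 0, "jaw": -1}, {"x": 0, "y": -0.123, "z": 0.112, "ax": 0, "ay": 0, "az": 0, "jaw": -1}, {"x": 0, "y": -0.135, "z": 0.143, "ax": 0, "ay": 0, "az": 0, "jaw": -1}, {"x": 0, "y": -0.135, "z": 0.143, "ax": 0, "ay": 0, "az": 0, "jaw": -1}, {"x": 0, "y": -0.135, "z": 0.143, "ax": 0, "ay": 0, "az": 0, "jaw": -1}])

```text
time: 30.6
tool_pos: [577.8, -35.5, 154.2]
tcp_rot: [3.136, 0.001, 1.281]
contact_force: [2.4, -5.2, 3.3]
grip_width: 17.3
finger_force: 30.1
```

```bash
python3 go.py
python3 - <<'E'
from h import *
p,d,W=cam('scene')
r=W-[574.9,-34,0]; X=r[...,0]*.959-r[...,1]*.281; Y=r[...,0]*.281+r[...,1]*.959; Z=W[...,2]
for lo,hi in((-140,-60),(60,140),(15,55),(-55,-15)):
    k=(Y>lo)&(Y<hi)&(abs(X)<60)&(Z>147)&(Z<215); print(lo,k.sum(),np.median(X[k]).round(1),np.percentile(Z[k],[5,50,95]).round(1) if k.sum() else '')
cv2.imwrite('pics/k.png',cv2.resize(p[80:280,160:360][...,::-1],(600,600),interpolation=cv2.INTER_CUBIC))
E
```

```text
30.6 [577.8 -35.5 154.2] [3.136e+00 1.000e-03 1.281e+00] [ 2.4 -5.2  3.3] 17.3
-140 68 0.8 [173.6 178.  181.6]
60 6 -2.3 [173.6 178.1 180.3]
15 3 -6.8 [175.3 178.2 178.6]
-55 66 -2.6 [170.8 181.8 191.6]
```

View pics/k.png

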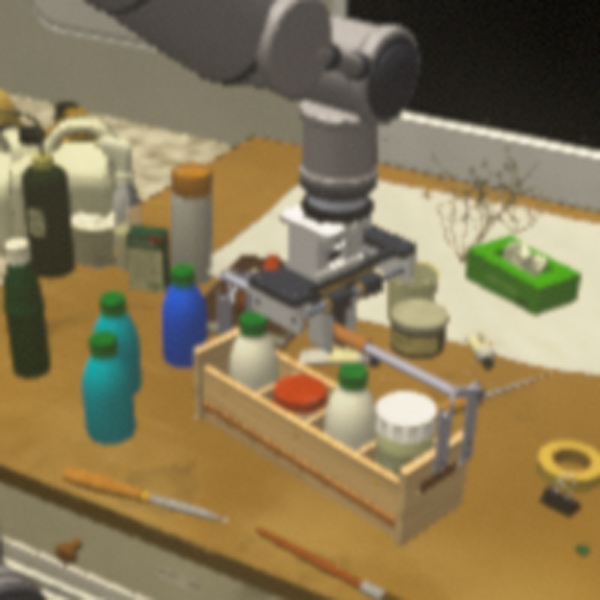

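The bar is at about 0.45 rad, still gripped. I lower it the rest of the way.

Call:
send_rows(rows=[{"x": 0, "y": -0.003, "z": 0.012, "ax": 0, "ay": 0, "az": 0, "jaw": -1}, {"x": 0, "y": -0.006, "z": 0.024, "ax": 0, "ay": 0, "az": 0, "jaw": -1}, {"x": 0, "y": -0.008, "z": 0.036, "ax": 0, "ay": 0, "az": 0, "jaw": -1}, {"x": 0, "y": -0.01, "z": 0.048, "ax": 0, "ay": 0, "az": 0, "jaw": -1}, {"x": 0, "y": -0.01, "z": 0.06, "ax": 0, "ay": 0, "az": 0, "jaw": -1}, {"x": 0, "y": -0.01, "z": 0.07, "ax": 0, "ay": 0, "az": 0, "jaw": -1}, {"x": 0, "y": -0.01, "z": 0.078, "ax": 0, "ay": 0, "az": 0, "jaw": -1}, {"x": 0, "y": -0.01, "z": 0.085, "ax": 0, "ay": 0, "az": 0, "jaw": -1}, {"x": 0, "y": -0.01, "z": 0.09, "ax": 0, "ay": 0, "az": 0, "jaw": -1}, {"x": 0, "y": -0.01, "z": 0.09, "ax": 0, "ay": 0, "az": 0, "jaw": -1}])

```text
time: 31.9
tool_pos: [574.1, -34.5, 135.8]
tcp_rot: [3.141, 0.002, 1.281]
contact_force: [-3.4, -2.6, 6.5]
grip_width: 17.4
finger_force: 30.1
```

```bash
python3 go.py
cat > bar.py <<'E'
from h import *
p,d,W=cam('scene')
r=W-[574.9,-34,0]; X=r[...,0]*.959-r[...,1]*.281; Y=r[...,0]*.281+r[...,1]*.959; Z=W[...,2]
for lo,hi in((-140,-60),(60,140)):
    k=(Y>lo)&(Y<hi)&(abs(X)<60)&(Z>147)&(Z<215); print(lo,k.sum(),np.median(X[k]).round(1),np.percentile(Z[k],[5,50,95]).round(1) if k.sum() else '')
cv2.imwrite('pics/k2.png',cv2.resize(p[130:280,180:380][...,::-1],(800,600),interpolation=cv2.INTER_CUBIC))
E
python3 bar.py
```

```text
31.9 [574.1 -34.5 135.8] [3.141e+00 2.000e-03 1.281e+00] [-3.4 -2.6  6.5] 17.4
-140 70 -2.7 [157.1 162.8 165.5]
60 7 -4.6 [159.5 162.  166.3]
```

Call:
send_rows(rows=[{"x": 0, "y": 0, "z": 0.005, "ax": 0, "ay": 0, "az": 0, "jaw": -1}, {"x": 0, "y": 0, "z": 0.01, "ax": 0, "ay": 0, "az": 0, "jaw": -1}, {"x": 0, "y": 0, "z": 0.015, "ax": 0, "ay": 0, "az": 0, "jaw": -1}, {"x": 0, "y": 0, "z": 0.02, "ax": 0, "ay": 0, "az": 0, "jaw": -1}, {"x": 0, "y": 0, "z": 0.025, "ax": 0, "ay": 0, "az": 0, "jaw": -1}, {"x": 0, "y": 0, "z": 0.03, "ax": 0, "ay": 0, "az": 0, "jaw": -1}, {"x": 0, "y": 0, "z": 0.03, "ax": 0, "ay": 0, "az": 0, "jaw": -1}, {"x": 0, "y": 0, "z": 0.03, "ax": 0, "ay": 0, "az": 0, "jaw": -1}, {"x": 0, "y": 0, "z": 0.03, "ax": 0, "ay": 0, "az": 0, "jaw": -1}, {"x": 0, "y": 0, "z": 0.03, "ax": 0, "ay": 0, "az": 0, "jaw": -1}])

```text
time: 33.2
tool_pos: [574.0, -34.4, 131.7]
tcp_rot: [3.139, 0.002, 1.281]
contact_force: [-9.5, -2.9, 20.4]
grip_width: 16.9
finger_force: 30.1
```

```bash
python3 go.py; python3 bar.py
```

```text
33.2 [574.  -34.4 131.7] [3.139e+00 2.000e-03 1.281e+00] [-9.5 -2.9 20.4] 16.9
-140 67 -2.9 [154.4 159.7 162.7]
60 5 -3.6 [156.2 160.9 161.3]
```

The force has reached 20 N with the rod top at 162, so the bar is on its stop. Release and withdraw upward.

Call:
send_rows(rows=[{"x": 0, "y": 0, "z": 0, "ax": 0, "ay": 0, "az": 0, "jaw": -0.5}, {"x": 0, "y": 0, "z": 0, "ax": 0, "ay": 0, "az": 0, "jaw": -0.3}, {"x": 0, "y": 0, "z": 0, "ax": 0, "ay": 0, "az": 0, "jaw": -0.1}, {"x": 0, "y": 0, "z": 0, "ax": 0, "ay": 0, "az": 0, "jaw": -0.1}, {"x": 0, "y": 0, "z": -0.04, "ax": 0, "ay": 0, "az": 0, "jaw": -0.1}, {"x": 0, "y": 0, "z": -0.12, "ax": 0, "ay": 0, "az": 0, "jaw": -0.1}, {"x": 0, "y": 0, "z": -0.24, "ax": 0, "ay": 0, "az": 0, "jaw": -0.1}, {"x": 0, "y": 0, "z": -0.36, "ax": 0, "ay": 0, "az": 0, "jaw": -0.1}, {"x": 0, "y": 0, "z": -0.46, "ax": 0, "ay": 0, "az": 0, "jaw": -0.1}, {"x": 0, "y": 0, "z": -0.5, "ax": 0, "ay": 0, "az": 0, "jaw": -0.1}])

```text
time: 34.5
tool_pos: [574.9, -33.6, 230.7]
tcp_rot: [3.138, -0.0, 1.281]
contact_force: [-0.2, 1.3, -0.5]
grip_width: 41.7
finger_force: 0.0
```

```bash
python3 go.py; python3 bar.py
```

```text
34.5 [574.9 -33.6 230.7] [ 3.138 -0.     1.281] [-0.2  1.3 -0.5] 41.7
-140 68 -3.0 [154.7 159.8 162.4]
60 51 -3.9 [154.8 159.3 162.6]
```

View pics/k2.png

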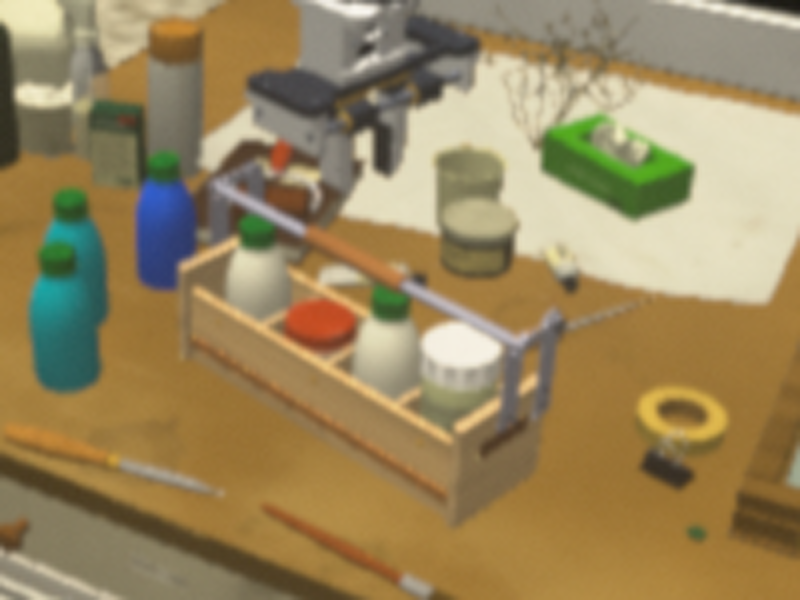

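The picture shows the bar lying in its saddles at both ends (rod top about 162, at (520,350) and (220,185)). Both bottles are upright, the jars are in place and the gripper is clear.

```bash
python3 -c "
from plant import bot
print(bot.close_job())"
```

```text
the job is handed in; nothing more can be done
None
```

I stood both white bottles upright on the floors of the two empty cells, swung the keeper bar down into its saddles, and handed the job in at about 34.5 s of the 67 s. The jars and flask were left alone; the hand-in returned no verdict.

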